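# Hold the long specimen block home in the corner of the locating nest

### The job

Pick up the longer of the two aluminium T-shaped specimen blocks and set it flat on the plate of the locating nest, its long side along the far stop bar and its short end towards the side stop bar. Push it fully home into the corner, square against both bars at once, and finish while still holding it there, pressing firmly on both bars and not letting go. Leave everything else where it lies.

Things in the scene. Friction and masses are not known exactly. Their poses are not given: they have to be found in the camera images.
- long_block: The block to seat: bright aluminium T-shaped block, upright, 0.24 to 0.44 kg. Its base is 48 (x) x 72 (y) x 28 (z) mm; on the middle of the base stands a tongue to grip, 26 (x) x 44 (y) mm, from z = 28 to z = 59 mm. Origin: centre of the underside; y along the length, z up. It is symmetric: a half turn about z makes no difference
- short_block: The other T-shaped aluminium block, to be left alone: base 48 (x) x 50 (y) x 28 mm, tongue 26 (x) x 22 (y) mm up to z = 59 mm. Origin: centre of the underside. The two blocks may lie in each other's place
- nest: The locating nest, fixed to the bench: dark steel plate 150 x 150 mm, 12 mm thick, with a steel stop bar along its far (+x) edge and another along its right (-y) edge as the robot sees it, meeting nearly in the far right corner. Origin: centre of the plate's underside, on the bench; the plate's top is at z = 12 mm. Its yaw varies by up to 0.3 rad. Home for the long block: block origin at x = +26, y = -14, z = +12 mm in this frame, block y along nest y (either way round)
- nest_corner (a point): Where the planes of the two stop faces and the plate's top meet: at (+50, -50, +12) mm in the nest's frame, axes as the nest's. The bars rise 18 mm above the plate top and leave a small open gap in the corner itself. Plate, bars and the blocks' bases are ground and lightly oiled (friction about 0.2 to 0.3): while the block rubs on one face, part of a push along that face is lost to friction
- far_stop: Far stop bar of the nest, rigid: 16 mm thick (x), 104 mm long (y), 18 mm high; its stop face looks to the nest's -x, 8 mm from its origin (centre of the underside, on the plate)
- side_stop: Side stop bar of the nest, rigid: 80 mm long (x), 16 mm thick (y), 18 mm high; its stop face looks to the nest's +y, 8 mm from its origin (centre of the underside, on the plate)
- foot: Bystander: black rubber machine foot, 51 mm across, 36 mm high; origin at the centre of the underside
- tape: Bystander: tape measure lying on its side, 60 x 77 x 35 mm; origin at the underside
- weight: Bystander: brass check weight with a knob, 38 mm across, 66 mm high; origin at the centre of the underside
- tin: Bystander: round grease tin, 69 mm across, 44 mm high; origin at the centre of the underside
- driver: Bystander: screwdriver with a yellow handle lying flat, 160 mm long (y), 25 mm thick; origin underneath its middle
Not all that is in view belongs to the job. What is shaped like the long_block but green or pink is not meant.

How it is judged:
By the outcome, as a careful person would: the job done as asked, in the order asked, and still so for the second after the job is handed in, while the arm keeps its last pose, push and grip.
It also fails if it takes over 58 s, if anything falls off the work surface, if the arm or the gripper's body presses on something with over 40 N, if the wrist force passes 120 N, or if a joint passes its speed limit or range.

### The arm

A 6-joint arm with a two-finger parallel gripper is mounted at the origin on a cart in front of the work surface, level with it; the furniture and walls round the work are solid. World frame = base frame: x ahead of the robot, y to its left, z up, the work surface at z = 0. Lengths are in m, angles in rad, forces in N, time in s.
With the tool pointing down it reaches from about 0.3 to 0.75 m from the base axis. Payload 8.5 kg.
Tool frame: the origin (TCP) lies at the centre of the arm's flange, where the gripper is bolted on; the fingertips stand 166 mm ahead of it and the grasp point (between the pads) lies 147 mm ahead of it (ctrl.nose_length is the z of the fingertips in the tool frame, in m); z points along the fingers, y is the line along which they close (so a half turn about z gives the same grasp; the last joint's range is limited). The gripper opens to 88 mm and grips with 3 to 60 N. Pads are 18 mm wide; open, the fingers measure 123 mm over their backs; the gripper's body (75 mm by 187 mm) begins 45 mm behind the grasp point.
Start: joints at [1.115, 0.381, 1.297, -0, 1.464, -0.215], TCP at [0.131, 0.534, 0.405] pointing down, gripper open.
Joint ranges: [-3.11, 3.11], [-0.89, 2.33], [0.22, 2.48], [-1.42, 4.56], [0.17, 2.85], [-2.88, 2.88]. Speed limits (rad/s): [2.39, 2.39, 3.14, 3.14, 3.14, 3.14].

### API

Orientations are given as a 3x3 rotation matrix whose columns are the frame's x, y, z axes.
In Python, from bench import ctrl gives the robot as it stands.
- The arm moves only by the tool apply_moves, never from a script. Its argument "steps" is a list of rows, each an object of numbers: "rx", "ry", "rz": the turn, a rotation vector about the world's x, y, z in degrees; "tx", "ty", "tz": the shift along the world's x, y, z in mm; "grip": the gripper's target within -1 to 1 (shut at 1, half-way at 0, fully open at -1). A call has 1 to 8 rows; each row is the pose to reach, as a shift and turn from the pose commanded when the call began; what a row does not reach only later rows make up. A row lasts 1/8 s, in which the tool goes at most 62.5 mm and 10.7 degrees, less where a joint would pass 70% of its speed; a pose out of reach is approached as far as the arm can. A call with a gripper value outside its range is refused whole. The fingers move at their own pace and stop on an object; "squeeze" is the grip in N (left out, the last holds). Time passes only in rows, so rows that repeat a pose let the fingers close. It gives the time, the measured TCP pose, the force, the opening and the grip force at its end, in the units of the state.
- ctrl.state(): the state, without advancing time (a new reading comes with each control period).
- ctrl.capture(name): name is "scene" or "top" or "wrist"; returns the picture (420x560x3 uint8, red, green, blue); there is no depth.
- ctrl.get_calibration(name): a dict with "K" (3x3 intrinsics, pixels), "D" ([k1, k2, p1, p2, k3] as OpenCV has them; the pictures are not rectified), "extrinsics" (4x4, takes a point from world to camera coordinates); the wrist camera has in their place "tool_from_camera" (4x4, takes a point from camera to tool coordinates, whose origin is the TCP and whose axes are the flange's). Camera axes: x right, y down, z forward; pixel columns grow to the right and rows downward; lengths in m; the calibration is good to about 2 mm. A picture is of the moment at which its call begins: read the wrist's pose just before it. get_calibration takes no time and is no camera call.
- ctrl.job_done(): hands the job in; it is judged then, once.
Trained networks look in the newest picture that a camera, given by its name, has taken for a name from the list of things; names that differ only in an ending like _2 or _b are one class to them, and where a whole thing is asked for, a point or a joint stands for the part that bears it (a point fixed in the world has none). Each returns a list of dicts, best first, with "score" (0 to 1); they miss things now and then, are a little off and sometimes report something else, mostly with a low value. They report only what shows in the picture. A call takes as long as a camera call. They do not tell look-alikes from the thing itself.
- ctrl.find_in(camera, label): "extent" ([left, top, right, bottom] in pixels, round what is visible of it).
- ctrl.trace(camera, label): "region" (420x560 bool, what is visible of it) and "extent" ([left, top, right, bottom] in pixels, round what is visible of it).
The state is a dict: "t": time; "q": joint angles; "qvel": joint speeds; "joint_efforts": joint torques, N m; "tool_pos": TCP position; "tool_rot": TCP orientation; "contact_force": force on the tool from outside, world axes, zero at the start; "ft_torque": the same for the moment, N m; "gripper_width": finger opening in m; "grip_force": force on a finger pad.
Only numpy, scipy, OpenCV 4.12 (cv2) and the standard library are available. Lean on these libraries where they do the work, as an engineer would, in place of code of your own. Each camera call takes 0.05 s, during which the arm holds its last target. There are 200 camera calls.

## Working session

There is one attempt and no reset: what is moved stays moved. The work goes in short steps, Python scripts to look and compute and a tool call to move; the robot and the scene stay as the last step left them, time stands still between calls to the robot, and variables do not carry over. Pictures are saved under pics/ and viewed, at most 10 in all, crops included, and the job is handed in when it is done.

Besides the shell and the picture viewer there is one more tool, called after "Emit:" as name(argument=value, ...) on one line, values as JSON. apply_moves: Moves the arm, as the interface text tells. Its arguments: {"type":"object","properties":{"steps":{"type":"array","items":{"type":"object","properties":{"rx":{"type":"number"},"ry":{"type":"number"},"rz":{"type":"number"},"tx":{"type":"number"},"ty":{"type":"number"},"tz":{"type":"number"},"grip":{"type":"number"}}}},"squeeze":{"type":"number"}},"required":["steps"]}

```bash
mkdir -p pics; ls; python3 - <<'E'
from bench import ctrl
import cv2, numpy as np
s=ctrl.state(); print({k:np.round(v,4).tolist() for k,v in s.items()}, ctrl.nose_length)
ims=[]
for c in ["scene","top"]:
    im=ctrl.capture(c); cv2.imwrite(f"pics/{c}0.png",im[:,:,::-1])
    for l in ["long_block","short_block","nest"]:
        print(c,l,[(round(d["score"],2),np.round(d["extent"]).tolist()) for d in ctrl.find_in(c,l)])
E
```

```text
pics
{'t': 0.0, 'q': [1.1147, 0.3812, 1.2982, 0.0, 1.4636, -0.2153], 'qvel': [-0.0002, 0.0016, -0.0002, 0.0012, 0.0002, 0.0018], 'joint_efforts': [-0.0003, -43.7927, -22.4555, 0.0713, 0.0353, -0.0001], 'tool_pos': [0.1311, 0.5341, 0.4042], 'tool_rot': [[-0.9712, 0.2385, -0.0006], [0.2385, 0.9712, -0.0013], [0.0003, -0.0014, -1.0]], 'contact_force': [0.2835, 0.0988, -0.947], 'ft_torque': [-0.0004, -0.0098, -0.0311], 'grip_force': 0.0, 'gripper_width': 0.0882} 0.166
scene long_block [(0.86, [277.0, 234.0, 305.0, 276.0]), (0.82, [320.0, 262.0, 361.0, 299.0]), (0.56, [353.0, 217.0, 382.0, 256.0]), (0.21, [281.0, 148.0, 362.0, 212.0])]
scene short_block [(0.98, [195.0, 252.0, 226.0, 290.0])]
scene nest [(0.74, [281.0, 150.0, 363.0, 211.0]), (0.6, [256.0, 208.0, 277.0, 234.0])]
top long_block [(0.83, [225.0, 283.0, 251.0, 319.0]), (0.74, [276.0, 284.0, 309.0, 316.0]), (0.69, [222.0, 236.0, 255.0, 265.0])]
top short_block [(0.91, [185.0, 185.0, 211.0, 213.0])]
top nest [(0.92, [313.0, 201.0, 374.0, 267.0])]
```

View pics/scene0.png

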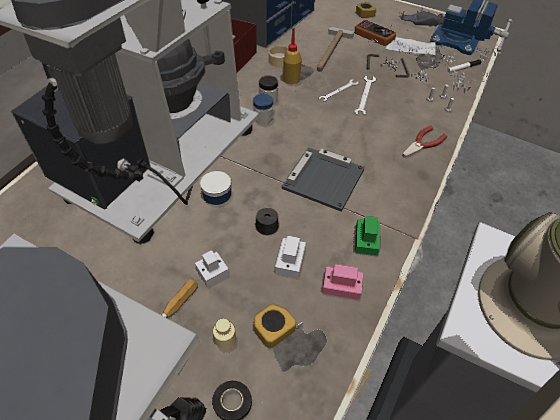

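View pics/top0.png

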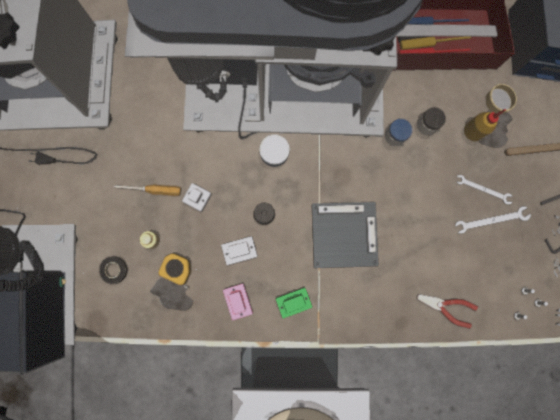

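```bash
cat > h.py <<'E'
import numpy as np, cv2
from bench import ctrl
def ray(cam,uv,st=None):
    c=ctrl.get_calibration(cam)
    n=cv2.undistortPoints(np.float64(uv).reshape(-1,1,2),np.array(c["K"]),np.array(c["D"],float)).reshape(-1,2)
    d=np.c_[n,np.ones(len(n))]
    T=pose(cam,st)
    return T[:3,3],d@T[:3,:3].T
def pose(cam,st=None): # world_from_camera
    c=ctrl.get_calibration(cam)
    if cam!="wrist": return np.linalg.inv(np.array(c["extrinsics"]))
    W=np.eye(4);W[:3,:3]=st["tool_rot"];W[:3,3]=st["tool_pos"]
    return W@np.array(c["tool_from_camera"])
def onz(cam,uv,z,st=None):
    o,d=ray(cam,uv,st); return o+d*((z-o[2])/d[:,2])[:,None]
def proj(cam,P,st=None):
    c=ctrl.get_calibration(cam);E=np.linalg.inv(pose(cam,st))
    return cv2.projectPoints(np.float64(P).reshape(-1,1,3),cv2.Rodrigues(E[:3,:3])[0],E[:3,3],np.array(c["K"]),np.array(c["D"],float))[0].reshape(-1,2)
E
python3 - <<'E'
from h import *
for n,u in dict(A=(238,301),B=(292,300),C=(238,250),S=(198,199),nest=(344,234)).items(): print(n,onz("top",u,0.03).round(3))
print(ctrl.get_calibration("wrist"), pose("top").round(2))
im=cv2.imread("pics/top0.png"); cv2.imwrite("pics/crop0.png",cv2.resize(im[170:330,170:390],None,fx=3.6,fy=3.6,interpolation=cv2.INTER_CUBIC))
E
```

```text
A [[0.358 0.144 0.03 ]]
B [[0.361 0.024 0.03 ]]
C [[0.472 0.146 0.03 ]]
S [[0.586 0.24  0.03 ]]
nest [[ 0.511 -0.093  0.03 ]]
{'K': array([[375.95482686,   0.        , 283.45957341],
       [  0.        , 375.95482686, 214.26926888],
       [  0.        ,   0.        ,   1.        ]]), 'D': array([0.03317418, 0.        , 0.        , 0.        , 0.        ]), 'tool_from_camera': array([[ 7.10709229e-04, -9.46989503e-01, -3.21263717e-01,
         8.50738542e-02],
       [ 9.99999742e-01,  6.38399502e-04,  3.30418324e-04,
        -3.22097804e-04],
       [-1.07808087e-04, -3.21263869e-01,  9.46989712e-01,
         1.88335218e-02],
       [ 0.00000000e+00,  0.00000000e+00,  0.00000000e+00,
         1.00000000e+00]])} [[ 0.01 -0.99  0.1   0.43]
 [-1.   -0.01 -0.01  0.07]
 [ 0.01 -0.1  -0.99  1.12]
 [ 0.    0.    0.    1.  ]]
```

View pics/crop0.png

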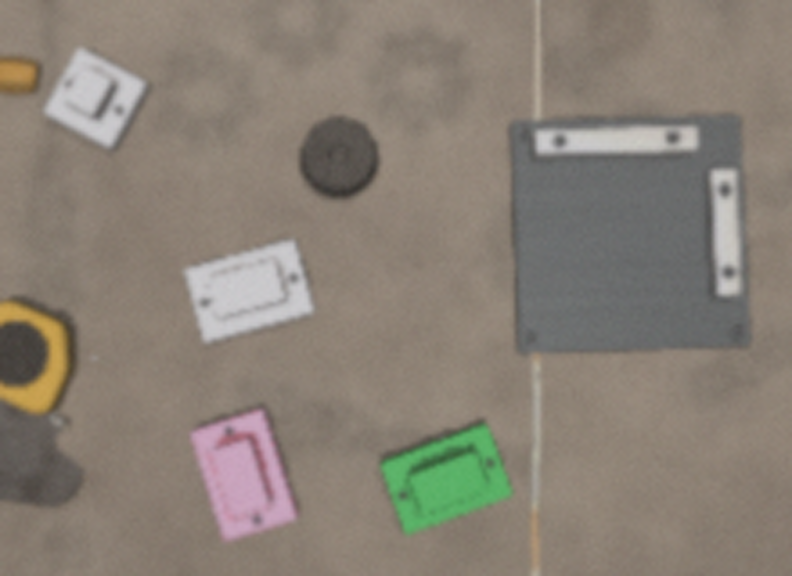

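Four T-blocks in the top view: silver (238,250), silver (197,198), pink (237,301) and green (293,301). The target is the silver one at (238,250): it is aluminium and its base and tongue are longer than those of the near-square one at (197,198). The enlarged crop confirms this. The nest is at (344,234), with its bars along the far and right edges. Next I move above the block.

Emit:
apply_moves(steps=[{"tx":40,"ty":-45,"tz":0,"rz":-8,"grip":-1},{"tx":80,"ty":-90,"tz":0,"rz":-16},{"tx":120,"ty":-135,"tz":-10,"rz":-24},{"tx":160,"ty":-180,"tz":-20,"rz":-32},{"tx":200,"ty":-225,"tz":-30,"rz":-40},{"tx":240,"ty":-270,"tz":-45,"rz":-48},{"tx":280,"ty":-315,"tz":-60,"rz":-56},{"tx":320,"ty":-360,"tz":-75,"rz":-61}])

```text
invalid input
```

Emit:
apply_moves(steps=[{"tx":20,"ty":-28,"tz":-8},{"tx":20,"ty":-28,"tz":-8},{"tx":20,"ty":-28,"tz":-8}])

```text
invalid input
```

```bash
python3 - <<'E'
from h import *
s=ctrl.state(); im=ctrl.capture("wrist"); cv2.imwrite("pics/w1.png",im[:,:,::-1])
print(s["t"],s["tool_pos"].round(4),s["tool_rot"].round(3),s["contact_force"].round(1))
for d in ctrl.trace("wrist","long_block"):
    m=d["region"].astype(np.uint8); 
    print(round(d["score"],2),d["extent"],m.sum())
# refine from bright mask
g=cv2.cvtColor(im,cv2.COLOR_RGB2HSV); print(proj("wrist",[[.472,.146,.03]],s))
np.save("s1.npy",s,allow_pickle=True)
E
```

```text
0.4 [0.1312 0.5341 0.4047] [[-0.971  0.239 -0.   ]
 [ 0.239  0.971 -0.   ]
 [ 0.    -0.    -1.   ]] [0.5 0.5 0.7]
[[ 54.80355598 498.2932483 ]]
```

View pics/w1.png

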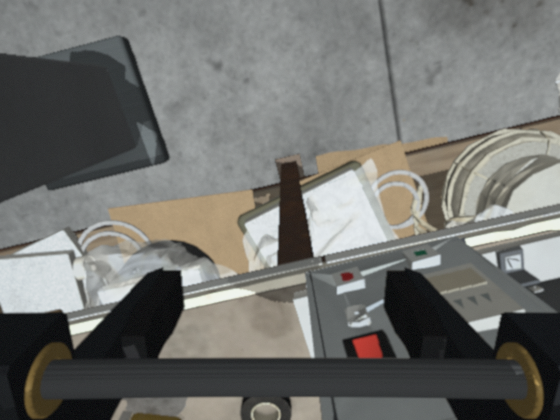

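The moves were refused, so the arm has not moved; this picture only shows the cart area on the left. I'll retry with every field given.

Emit:
apply_moves(steps=[{"rx":0,"ry":0,"rz":-8,"tx":40,"ty":-45,"tz":0,"grip":-1},{"rx":0,"ry":0,"rz":-16,"tx":80,"ty":-90,"tz":0,"grip":-1},{"rx":0,"ry":0,"rz":-24,"tx":120,"ty":-135,"tz":-10,"grip":-1},{"rx":0,"ry":0,"rz":-32,"tx":160,"ty":-180,"tz":-20,"grip":-1},{"rx":0,"ry":0,"rz":-40,"tx":200,"ty":-225,"tz":-30,"grip":-1},{"rx":0,"ry":0,"rz":-48,"tx":240,"ty":-270,"tz":-45,"grip":-1},{"rx":0,"ry":0,"rz":-56,"tx":280,"ty":-315,"tz":-60,"grip":-1},{"rx":0,"ry":0,"rz":-61,"tx":320,"ty":-360,"tz":-75,"grip":-1}], squeeze=30)

```text
t: 1.5
tool_pos: [0.4523, 0.1724, 0.3295]
tool_rot: [[-0.259, 0.966, 0.001], [0.966, 0.259, 0.0], [0.0, 0.001, -1.0]]
contact_force: [0.8, 1.2, 0.2]
gripper_width: 0.0882
grip_force: 0.0
```

Emit:
apply_moves(steps=[{"rx":0,"ry":0,"rz":0,"tx":20,"ty":-26,"tz":-8,"grip":-1},{"rx":0,"ry":0,"rz":0,"tx":20,"ty":-26,"tz":-8,"grip":-1}])

```text
t: 1.75
tool_pos: [0.4721, 0.1466, 0.3211]
tool_rot: [[-0.259, 0.966, -0.001], [0.966, 0.259, -0.0], [0.0, -0.001, -1.0]]
contact_force: [-1.3, 0.5, -0.1]
gripper_width: 0.0882
grip_force: 0.0
```

```bash
python3 - <<'E'
from h import *
s=ctrl.state(); im=ctrl.capture("wrist"); cv2.imwrite("pics/w2.png",im[:,:,::-1])
print(s["t"],s["tool_pos"].round(4),s["tool_rot"].round(3),s["contact_force"].round(1))
for l in ["long_block","nest"]:
  for d in ctrl.trace("wrist",l):
    m=d["region"].astype(np.uint8); np.save(f"m_{l}.npy",m)
    print(l,round(d["score"],2),d["extent"],m.sum())
print(proj("wrist",[[.472,.146,.03]],s))
np.save("s2.npy",s,allow_pickle=True)
E
```

```text
1.75 [0.4721 0.1466 0.3211] [[-0.259  0.966 -0.001]
 [ 0.966  0.259 -0.   ]
 [ 0.    -0.001 -1.   ]] [-1.3  0.5 -0.1]
long_block 0.97 [246.5, 148.0, 317.0, 248.8] 6083
long_block 0.88 [74.2, 120.2, 190.3, 198.1] 7444
long_block 0.58 [65.6, 253.0, 141.9, 344.8] 3995
long_block 0.39 [199.3, 0.0, 319.1, 37.7] 2580
nest 0.94 [181.3, 350.7, 342.0, 418.7] 3741
[[284.95648468 204.86598798]]
```

View pics/w2.png

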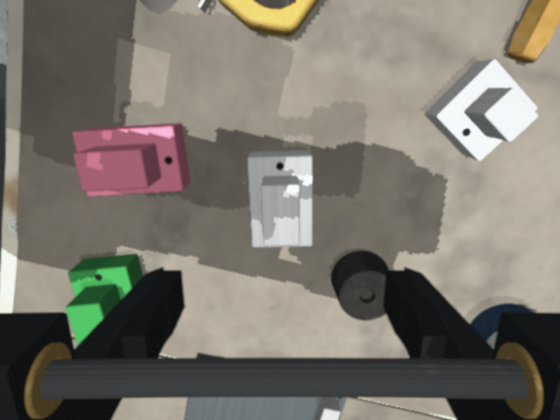

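The silver long block is at (281,199) in the wrist view, nearly square to the tool. Pink (130,160) and green (105,290) are to its left, the short block (485,110) is to its right and the foot is at (362,285). I'll fit the block silhouette to the mask, and fit the nest in the top view.

```bash
cat > fit.py <<'E'
from h import *
from scipy.optimize import minimize
def box(x0,x1,y0,y1,z0,z1): return np.array([[x,y,z] for x in(x0,x1) for y in(y0,y1) for z in(z0,z1)])
BASE=box(-.024,.024,-.036,.036,0,.028); TON=box(-.013,.013,-.022,.022,.028,.059)
PLATE=box(-.075,.075,-.075,.075,0,.012)
def place(M,p,z):
    c,s=np.cos(p[2]),np.sin(p[2]); return np.c_[M[:,0]*c-M[:,1]*s+p[0],M[:,0]*s+M[:,1]*c+p[1],M[:,2]+z]
def iou(cam,parts,p,z,mask,st):
    k=4; m=np.zeros((420*k,560*k),np.uint8)
    for M in parts:
        h=cv2.convexHull((proj(cam,place(M,p,z),st)*k+k/2-.5).round().astype(np.int32)); cv2.fillConvexPoly(m,h,1)
    m=cv2.resize(m.astype(np.float32),(560,420),interpolation=cv2.INTER_AREA)
    return np.minimum(m,mask).sum()/np.maximum(m,mask).sum()
def fit(cam,parts,p0,z,mask,st=None):
    sim=np.array([p0]+[np.array(p0)+d for d in np.diag([.01,.01,.08])])
    r=minimize(lambda p:-iou(cam,parts,p,z,mask,st),p0,method="Nelder-Mead",options=dict(initial_simplex=sim,xatol=1e-4,fatol=1e-5))
    return r.x,-r.fun
E
python3 - <<'E'
from fit import *
s=np.load("s2.npy",allow_pickle=True).item()
im=cv2.imread("pics/w2.png")
d=ctrl.trace("wrist","long_block")
for e in d[:1]:
    print(fit("wrist",[BASE,TON],[.472,.146,.26],0,e["region"].astype(float),s))
ctrl.capture("top")
for l,P,p0 in(("long_block",[BASE,TON],[.472,.146,.26]),("nest",[PLATE],[.511,-.093,.03])):
  for e in ctrl.trace("top",l)[:4]:
    x=e["extent"]; 
    if l=="nest" or (220<x[0]<240 and 225<x[1]<245): print(l,fit("top",P,p0,0,e["region"].astype(float)),x)
E
```

```text
(array([0.46912636, 0.14497176, 0.2892891 ]), np.float64(0.9760456620080353))
nest (array([ 0.51223235, -0.09776403,  0.03798361]), np.float64(0.9558348929397722)) [312.1, 201.8, 375.9, 267.1]
```

Emit:
apply_moves(steps=[{"rx":0,"ry":0,"rz":1.5,"tx":-3,"ty":-2,"tz":-50,"grip":-1},{"rx":0,"ry":0,"rz":1.5,"tx":-3,"ty":-2,"tz":-95,"grip":-1},{"rx":0,"ry":0,"rz":1.5,"tx":-3,"ty":-2,"tz":-121,"grip":-1},{"rx":0,"ry":0,"rz":1.5,"tx":-3,"ty":-2,"tz":-121,"grip":0.2},{"rx":0,"ry":0,"rz":1.5,"tx":-3,"ty":-2,"tz":-121,"grip":1},{"rx":0,"ry":0,"rz":1.5,"tx":-3,"ty":-2,"tz":-121,"grip":1},{"rx":0,"ry":0,"rz":1.5,"tx":-3,"ty":-2,"tz":-121,"grip":1},{"rx":0,"ry":0,"rz":1.5,"tx":-3,"ty":-2,"tz":-121,"grip":1}], squeeze=45)

```text
t: 3.1
tool_pos: [0.4682, 0.1461, 0.2011]
tool_rot: [[-0.287, 0.958, 0.001], [0.958, 0.287, 0.0], [-0.0, 0.001, -1.0]]
contact_force: [-0.4, -0.4, 0.4]
gripper_width: 0.0401
grip_force: 0.0
```

Emit:
apply_moves(steps=[{"rx":0,"ry":0,"rz":0,"tx":0,"ty":0,"tz":0,"grip":1},{"rx":0,"ry":0,"rz":0,"tx":0,"ty":0,"tz":0,"grip":1},{"rx":0,"ry":0,"rz":0,"tx":0,"ty":0,"tz":0,"grip":1},{"rx":0,"ry":0,"rz":0,"tx":0,"ty":0,"tz":0,"grip":1}], squeeze=60)

```text
t: 3.6
tool_pos: [0.4683, 0.1461, 0.2009]
tool_rot: [[-0.287, 0.958, 0.001], [0.958, 0.287, 0.0], [-0.0, 0.001, -1.0]]
contact_force: [1.1, 0.8, 2.6]
gripper_width: 0.0258
grip_force: 60.0
```

Emit:
apply_moves(steps=[{"rx":0,"ry":0,"rz":0,"tx":0,"ty":0,"tz":30,"grip":1},{"rx":0,"ry":0,"rz":0,"tx":0,"ty":0,"tz":75,"grip":1},{"rx":0,"ry":0,"rz":-3,"tx":8,"ty":-40,"tz":105,"grip":1},{"rx":0,"ry":0,"rz":-6,"tx":16,"ty":-90,"tz":125,"grip":1},{"rx":0,"ry":0,"rz":-9,"tx":25,"ty":-140,"tz":140,"grip":1},{"rx":0,"ry":0,"rz":-12,"tx":33,"ty":-190,"tz":140,"grip":1},{"rx":0,"ry":0,"rz":-14.5,"tx":40,"ty":-235,"tz":140,"grip":1},{"rx":0,"ry":0,"rz":-14.5,"tx":44,"ty":-246,"tz":140,"grip":1}])

```text
t: 4.6
tool_pos: [0.5121, -0.1021, 0.3398]
tool_rot: [[-0.035, 0.999, -0.002], [0.999, 0.035, 0.001], [0.001, -0.002, -1.0]]
contact_force: [-0.0, 0.3, -3.3]
gripper_width: 0.0256
grip_force: 60.0
```

Emit:
apply_moves(steps=[{"rx":0,"ry":0,"rz":0,"tx":0,"ty":0,"tz":0,"grip":1},{"rx":0,"ry":0,"rz":0,"tx":0,"ty":0,"tz":0,"grip":1}])

```text
t: 4.85
tool_pos: [0.5119, -0.0987, 0.3405]
tool_rot: [[-0.04, 0.999, -0.001], [0.999, 0.04, 0.001], [0.001, -0.001, -1.0]]
contact_force: [0.6, 0.7, -3.5]
gripper_width: 0.0255
grip_force: 60.0
```

```bash
python3 - <<'E'
from fit import *
s=ctrl.state(); im=ctrl.capture("wrist"); cv2.imwrite("pics/w3.png",im[:,:,::-1])
print(s["t"],s["tool_pos"].round(4),s["tool_rot"].round(3),s["contact_force"].round(1),s["gripper_width"])
np.save("s3.npy",s,allow_pickle=True)
for l in ["nest","far_stop","side_stop","long_block"]:
  for d in ctrl.trace("wrist",l)[:2]:
    print(l,round(d["score"],2),d["extent"],d["region"].sum())
# project expected corners with nest estimate
P=place(PLATE[1::2],[.512,-.098,.038],0); print(proj("wrist",P,s).round(0).tolist())
E
```

```text
4.85 [ 0.5119 -0.0987  0.3405] [[-0.04   0.999 -0.001]
 [ 0.999  0.04   0.001]
 [ 0.001 -0.001 -1.   ]] [ 0.6  0.7 -3.5] 0.025548114314496332
nest 0.91 [185.6, 95.5, 377.7, 269.6] 22402
long_block 0.94 [228.6, 189.2, 344.2, 355.9] 14342
long_block 0.56 [6.8, 0.1, 129.4, 87.2] 7128
[[203.0, 270.0], [190.0, 97.0], [367.0, 270.0], [382.0, 98.0]]
```

View pics/w3.png

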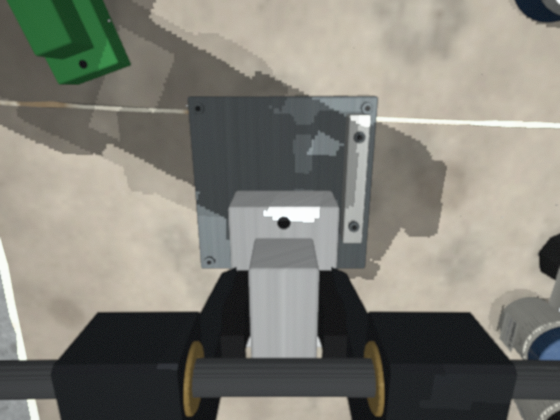

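The nest is clear: plate corners at about (190,97), (378,97), (202,268) and (366,268), with the far bar at columns 345–372. The block is held straight. I'll refine the nest pose.

```bash
python3 - <<'E'
from fit import *
s=np.load("s3.npy",allow_pickle=True).item()
d=ctrl.trace("wrist","nest")[0]
c=max(cv2.findContours(d["region"].astype(np.uint8),0,1)[0],key=cv2.contourArea)
m=np.zeros((420,560),np.uint8); cv2.fillConvexPoly(m,cv2.convexHull(c),1)
p,q=fit("wrist",[PLATE],[.512,-.098,.038],0,m.astype(float),s); print(p,q)
for l,P in dict(plate=PLATE[1::2],bartop=box(.05,.066,-.05,.054,.03,.03)[::2],side=box(-.03,.05,-.066,-.05,.03,.03)[::2]).items(): print(l,proj("wrist",place(P,p,0),s).round(1).tolist())
im=cv2.imread("pics/w3.png"); g=cv2.cvtColor(im,cv2.COLOR_BGR2GRAY).astype(int)
for r in (125,150,175,200,230):
    row=g[r]; dif=np.diff(cv2.GaussianBlur(row.astype(np.float32)[None],(3,1),0)[0]); 
    print(r,"left",185+dif[185:215].argmin(),"bar",335+dif[335:362].argmax(),"barR",360+dif[360:385].argmin(),"R",368+dif[368:390].argmax())
for col in (205,240,300,340): print(col,"top",85+np.diff(g[85:110,col]).argmin())
# block position in the hand: base fit
e=ctrl.trace("wrist","long_block")[0]
print("top corners of block base near edge", e["extent"])
E
```

```text
[ 0.50976154 -0.0965344   0.03928751] 0.9861639529741725
plate [[200.5, 268.1], [186.9, 95.3], [365.0, 268.3], [378.8, 95.5]]
bartop [[341.8, 251.3], [348.9, 125.4], [360.8, 251.4], [370.1, 125.4]]
side [[247.8, 268.2], [247.3, 251.1], [340.9, 268.4], [341.8, 251.3]]
125 left 189 bar 359 barR 369 R 387
150 left 191 bar 347 barR 367 R 373
175 left 193 bar 346 barR 365 R 371
200 left 195 bar 344 barR 363 R 370
230 left 197 bar 343 barR 361 R 368
205 top 95
240 top 96
300 top 91
340 top 94
top corners of block base near edge [228.6, 189.2, 344.2, 355.9]
```

Emit:
apply_moves(steps=[{"rx":0,"ry":0,"rz":0,"tx":14,"ty":-1,"tz":-40,"grip":1},{"rx":0,"ry":0,"rz":0,"tx":14,"ty":-1,"tz":-80,"grip":1},{"rx":0,"ry":0,"rz":0,"tx":14,"ty":-1,"tz":-105,"grip":1},{"rx":0,"ry":0,"rz":0,"tx":14,"ty":-1,"tz":-119,"grip":1},{"rx":0,"ry":0,"rz":0,"tx":14,"ty":-1,"tz":-123,"grip":1},{"rx":0,"ry":0,"rz":0,"tx":14,"ty":-1,"tz":-123,"grip":1}])

```text
t: 5.95
tool_pos: [0.5264, -0.1009, 0.2184]
tool_rot: [[-0.038, 0.999, 0.001], [0.999, 0.038, -0.0], [-0.001, 0.001, -1.0]]
contact_force: [0.7, -0.2, -3.2]
gripper_width: 0.0257
grip_force: 60.0
```

Emit:
apply_moves(steps=[{"rx":0,"ry":0,"rz":0,"tx":0,"ty":0,"tz":-2,"grip":1},{"rx":0,"ry":0,"rz":0,"tx":0,"ty":0,"tz":-3,"grip":1},{"rx":0,"ry":0,"rz":0,"tx":0,"ty":0,"tz":-3,"grip":1}])

```text
t: 6.32
tool_pos: [0.5262, -0.1009, 0.2149]
tool_rot: [[-0.038, 0.999, 0.0], [0.999, 0.038, -0.0], [-0.0, 0.0, -1.0]]
contact_force: [-1.2, -0.3, -4.7]
gripper_width: 0.0255
grip_force: 60.0
```

Emit:
apply_moves(steps=[{"rx":0,"ry":0,"rz":0,"tx":0,"ty":0,"tz":-1,"grip":1},{"rx":0,"ry":0,"rz":0,"tx":0,"ty":0,"tz":-2,"grip":1},{"rx":0,"ry":0,"rz":0,"tx":0,"ty":0,"tz":-2,"grip":1}])

```text
t: 6.7
tool_pos: [0.5262, -0.1009, 0.2129]
tool_rot: [[-0.038, 0.999, 0.0], [0.999, 0.038, -0.0], [-0.0, 0.0, -1.0]]
contact_force: [0.2, -0.3, -2.1]
gripper_width: 0.0256
grip_force: 60.0
```

Emit:
apply_moves(steps=[{"rx":0,"ry":0,"rz":0,"tx":0,"ty":0,"tz":-1,"grip":1},{"rx":0,"ry":0,"rz":0,"tx":0,"ty":0,"tz":-1,"grip":1}])

```text
t: 6.95
tool_pos: [0.5263, -0.1009, 0.2129]
tool_rot: [[-0.039, 0.999, 0.002], [0.999, 0.039, -0.001], [-0.001, 0.002, -1.0]]
contact_force: [-2.5, 0.4, 8.0]
gripper_width: 0.0255
grip_force: 60.0
```

Emit:
apply_moves(steps=[{"rx":0,"ry":0,"rz":0,"tx":3,"ty":0,"tz":0,"grip":1},{"rx":0,"ry":0,"rz":0,"tx":6,"ty":0,"tz":0,"grip":1},{"rx":0,"ry":0,"rz":0,"tx":8,"ty":0,"tz":0,"grip":1},{"rx":0,"ry":0,"rz":0,"tx":8,"ty":0,"tz":0,"grip":1}])

```text
t: 7.45
tool_pos: [0.5345, -0.101, 0.2129]
tool_rot: [[-0.039, 0.999, 0.002], [0.999, 0.039, -0.001], [-0.001, 0.002, -1.0]]
contact_force: [-0.8, 0.5, 6.9]
gripper_width: 0.0252
grip_force: 60.0
```

Emit:
apply_moves(steps=[{"rx":0,"ry":0,"rz":0,"tx":0,"ty":-3,"tz":0,"grip":1},{"rx":0,"ry":0,"rz":0,"tx":0,"ty":-6,"tz":0,"grip":1},{"rx":0,"ry":0,"rz":0,"tx":0,"ty":-6,"tz":0,"grip":1}])

```text
t: 7.82
tool_pos: [0.5345, -0.1071, 0.2129]
tool_rot: [[-0.038, 0.999, 0.002], [0.999, 0.038, -0.001], [-0.001, 0.002, -1.0]]
contact_force: [0.5, -0.1, 7.4]
gripper_width: 0.0255
grip_force: 60.0
```

Nothing touching yet. I'll creep to the far bar.

Emit:
apply_moves(steps=[{"rx":0,"ry":0,"rz":0,"tx":1,"ty":0,"tz":0,"grip":1},{"rx":0,"ry":0,"rz":0,"tx":2,"ty":0,"tz":0,"grip":1},{"rx":0,"ry":0,"rz":0,"tx":3,"ty":0,"tz":0,"grip":1},{"rx":0,"ry":0,"rz":0,"tx":3,"ty":0,"tz":0,"grip":1}])

```text
t: 8.32
tool_pos: [0.5371, -0.107, 0.2129]
tool_rot: [[-0.039, 0.999, 0.0], [0.999, 0.039, -0.001], [-0.001, 0.0, -1.0]]
contact_force: [-5.2, -0.8, 9.1]
gripper_width: 0.0256
grip_force: 60.0
```

Emit:
apply_moves(steps=[{"rx":0,"ry":0,"rz":0,"tx":0,"ty":-1,"tz":0,"grip":1},{"rx":0,"ry":0,"rz":0,"tx":0,"ty":-2,"tz":0,"grip":1},{"rx":0,"ry":0,"rz":0,"tx":0,"ty":-2,"tz":0,"grip":1}])

```text
t: 8.7
tool_pos: [0.5371, -0.1086, 0.2129]
tool_rot: [[-0.039, 0.999, 0.001], [0.999, 0.039, -0.0], [-0.0, 0.001, -1.0]]
contact_force: [-4.2, 2.6, 9.5]
gripper_width: 0.0254
grip_force: 60.0
```

Emit:
apply_moves(steps=[{"rx":0,"ry":0,"rz":0,"tx":0,"ty":-1,"tz":0,"grip":1},{"rx":0,"ry":0,"rz":0,"tx":0,"ty":-2,"tz":0,"grip":1},{"rx":0,"ry":0,"rz":0,"tx":0,"ty":-2,"tz":0,"grip":1}])

```text
t: 9.07
tool_pos: [0.5371, -0.1096, 0.2129]
tool_rot: [[-0.039, 0.999, 0.001], [0.999, 0.039, 0.002], [0.002, 0.001, -1.0]]
contact_force: [-2.4, 10.9, 10.5]
gripper_width: 0.0254
grip_force: 60.0
```

Emit:
apply_moves(steps=[{"rx":0,"ry":0,"rz":0,"tx":0,"ty":-1,"tz":0,"grip":1},{"rx":0,"ry":0,"rz":0,"tx":0,"ty":-2,"tz":0,"grip":1},{"rx":0,"ry":0,"rz":0,"tx":0,"ty":-2,"tz":0,"grip":1}])

```text
t: 9.45
tool_pos: [0.5371, -0.1103, 0.213]
tool_rot: [[-0.039, 0.999, 0.001], [0.999, 0.039, 0.005], [0.005, 0.001, -1.0]]
contact_force: [-1.6, 20.5, 13.7]
gripper_width: 0.0254
grip_force: 60.0
```

Emit:
apply_moves(steps=[{"rx":-0.1,"ry":0,"rz":0,"tx":1,"ty":0,"tz":0,"grip":1},{"rx":-0.3,"ry":0,"rz":0,"tx":2,"ty":0,"tz":0,"grip":1},{"rx":-0.3,"ry":0,"rz":0,"tx":2,"ty":0,"tz":0,"grip":1},{"rx":-0.3,"ry":0,"rz":0,"tx":2,"ty":0,"tz":0,"grip":1}])

```text
t: 9.95
tool_pos: [0.5379, -0.1097, 0.213]
tool_rot: [[-0.039, 0.999, -0.004], [0.999, 0.039, 0.002], [0.002, -0.004, -1.0]]
contact_force: [-9.4, 21.4, 21.1]
gripper_width: 0.0254
grip_force: 60.0
```

```bash
python3 - <<'E'
from h import *
s=ctrl.state()
for k in ("tool_pos","tool_rot","contact_force","ft_torque"): print(k,s[k].round(4).tolist())
E
```

```text
tool_pos [0.5379, -0.1097, 0.213]
tool_rot [[-0.0391, 0.9992, -0.0039], [0.9992, 0.0391, 0.0017], [0.0019, -0.0038, -1.0]]
contact_force [-9.3718, 21.3797, 21.0645]
ft_torque [3.603, 1.4157, 0.0877]
```

Emit:
apply_moves(steps=[{"rx":0,"ry":-0.2,"rz":0,"tx":1,"ty":0,"tz":0.5,"grip":1},{"rx":-0.1,"ry":-0.4,"rz":0,"tx":2,"ty":0,"tz":0.5,"grip":1},{"rx":-0.1,"ry":-0.4,"rz":0,"tx":2,"ty":0,"tz":0.5,"grip":1},{"rx":-0.1,"ry":-0.4,"rz":0,"tx":2,"ty":0,"tz":0.5,"grip":1}])

```text
t: 10.45
tool_pos: [0.5381, -0.1096, 0.213]
tool_rot: [[-0.04, 0.999, -0.005], [0.999, 0.04, 0.001], [0.001, -0.005, -1.0]]
contact_force: [-23.2, 21.6, 27.3]
gripper_width: 0.0259
grip_force: 60.0
```

```bash
python3 - <<'E'
from h import *
s=ctrl.state()
for k in ("tool_pos","tool_rot","contact_force","ft_torque"): print(k,s[k].round(4).tolist())
E
```

```text
tool_pos [0.5381, -0.1096, 0.213]
tool_rot [[-0.0396, 0.9992, -0.0046], [0.9992, 0.0396, 0.0012], [0.0014, -0.0046, -1.0]]
contact_force [-23.2047, 21.597, 27.323]
ft_torque [3.3239, 3.6078, 0.0409]
```

Both bars now take over 20 N. I'll check squareness with a small yaw wiggle.

Emit:
apply_moves(steps=[{"rx":0,"ry":0,"rz":0.8,"tx":0,"ty":0,"tz":0.5,"grip":1},{"rx":0,"ry":0,"rz":0.8,"tx":0,"ty":0,"tz":0.5,"grip":1}])

```text
t: 10.7
tool_pos: [0.5381, -0.1097, 0.213]
tool_rot: [[-0.052, 0.999, -0.005], [0.999, 0.052, 0.002], [0.002, -0.005, -1.0]]
contact_force: [-21.0, 19.5, 22.4]
gripper_width: 0.0257
grip_force: 60.2
```

```bash
python3 - <<'E'
from h import *
s=ctrl.state()
for k in ("tool_pos","tool_rot","contact_force","ft_torque"): print(k,s[k].round(4).tolist())
E
```

```text
tool_pos [0.5381, -0.1097, 0.213]
tool_rot [[-0.0521, 0.9986, -0.0048], [0.9986, 0.0521, 0.0019], [0.0022, -0.0047, -1.0]]
contact_force [-21.0315, 19.5231, 22.383]
ft_torque [3.1413, 3.3977, -0.6092]
```

Emit:
apply_moves(steps=[{"rx":0,"ry":0,"rz":-1.6,"tx":0,"ty":0,"tz":0,"grip":1},{"rx":0,"ry":0,"rz":-1.6,"tx":0,"ty":0,"tz":0,"grip":1}])

```text
t: 10.95
tool_pos: [0.5382, -0.1095, 0.213]
tool_rot: [[-0.027, 1.0, -0.005], [1.0, 0.027, 0.001], [0.001, -0.005, -1.0]]
contact_force: [-20.7, 22.0, 20.7]
gripper_width: 0.025
grip_force: 60.2
```

```bash
python3 - <<'E'
from h import *
s=ctrl.state()
for k in ("tool_pos","tool_rot","contact_force","ft_torque"): print(k,s[k].round(4).tolist())
E
```

```text
tool_pos [0.5382, -0.1095, 0.213]
tool_rot [[-0.0269, 0.9996, -0.0051], [0.9996, 0.0269, 0.001], [0.0011, -0.0051, -1.0]]
contact_force [-20.6907, 22.0176, 20.7089]
ft_torque [3.2292, 3.3334, 0.6898]
```

The torque is symmetric about zero (−0.61 and +0.69 N·m), so the block is flush on both bars. I'll return to neutral and take a last look.

Emit:
apply_moves(steps=[{"rx":0,"ry":0,"rz":0.8,"tx":0.5,"ty":-0.5,"tz":0,"grip":1},{"rx":0,"ry":0,"rz":0.8,"tx":0.5,"ty":-0.5,"tz":0,"grip":1},{"rx":0,"ry":0,"rz":0.8,"tx":0.5,"ty":-0.5,"tz":0,"grip":1},{"rx":0,"ry":0,"rz":0.8,"tx":0.5,"ty":-0.5,"tz":0,"grip":1}])

```text
t: 11.45
tool_pos: [0.5384, -0.1098, 0.213]
tool_rot: [[-0.04, 0.999, -0.006], [0.999, 0.04, 0.002], [0.003, -0.006, -1.0]]
contact_force: [-22.2, 22.2, 23.5]
gripper_width: 0.0254
grip_force: 60.0
```

```bash
python3 - <<'E'
from fit import *
s=ctrl.state()
for k in ("tool_pos","tool_rot","contact_force","ft_torque"): print(k,s[k].round(4).tolist())
im=ctrl.capture("wrist"); sc=ctrl.capture("scene")
a=cv2.resize(sc[120:230,250:400],(573,420),interpolation=cv2.INTER_CUBIC)
o=np.hstack([im,a]); cv2.imwrite("pics/end.png",cv2.resize(o,(800,296))[:,:,::-1])
E
```

```text
tool_pos [0.5384, -0.1098, 0.213]
tool_rot [[-0.0396, 0.9992, -0.006], [0.9992, 0.0396, 0.0023], [0.0026, -0.0059, -1.0]]
contact_force [-22.2408, 22.2203, 23.467]
ft_torque [3.4615, 3.6522, -0.0027]
```

View pics/end.png

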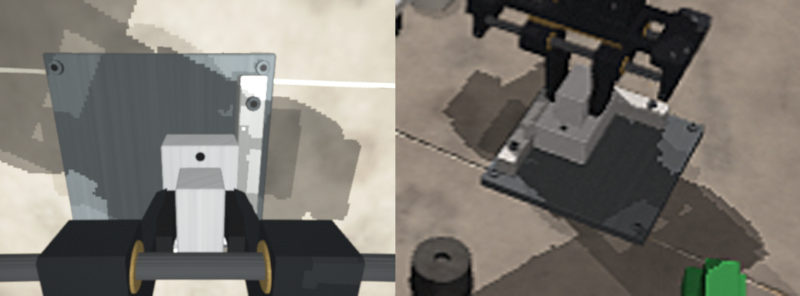

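The block sits in the corner, flush against both bars. I'll take out the small residual tool tilt (0.006 rad) so it lies fully flat.

Emit:
apply_moves(steps=[{"rx":-0.1,"ry":-0.2,"rz":0,"tx":0,"ty":0,"tz":0,"grip":1},{"rx":-0.15,"ry":-0.4,"rz":0,"tx":-0.3,"ty":0,"tz":0,"grip":1},{"rx":-0.15,"ry":-0.4,"rz":0,"tx":-0.3,"ty":0,"tz":0,"grip":1},{"rx":-0.15,"ry":-0.4,"rz":0,"tx":-0.3,"ty":0,"tz":0,"grip":1}])

```text
t: 12.05
tool_pos: [0.5376, -0.1095, 0.2129]
tool_rot: [[-0.04, 0.999, -0.001], [0.999, 0.04, 0.001], [0.001, -0.001, -1.0]]
contact_force: [-25.1, 23.2, 26.8]
gripper_width: 0.0252
grip_force: 60.0
```

```bash
python3 - <<'E'
from h import *
s=ctrl.state()
for k in ("tool_pos","tool_rot","contact_force","ft_torque"): print(k,s[k].round(4).tolist())
E
```

```text
tool_pos [0.5376, -0.1095, 0.2129]
tool_rot [[-0.0397, 0.9992, -0.0013], [0.9992, 0.0397, 0.0006], [0.0006, -0.0012, -1.0]]
contact_force [-25.1379, 23.2157, 26.8207]
ft_torque [3.728, 4.4573, -0.0134]
```

The block is flat and square, with about 25 N on the far bar and 23 N on the side bar. I'm handing the job in.

```bash
python3 -c "
from bench import ctrl
print(ctrl.job_done())"
```

```text
the job is handed in; nothing more can be done
None
```

The job is handed in: the long aluminium block sits flat in the nest corner, square to both bars and still gripped at 60 N, pressing about 25 N on the far bar and 23 N on the side bar.

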